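# Slide the loaded mail crate home into the dispatch dock

## Task

Push the tall loaded mail crate across the packing table into the dispatch dock, between its two guide rails and flush against the stop plate, then leave it standing there. Push it gently with the fingers, low down near its base, so that it slides and never tips, and do not grasp or lift it. Leave the other things on the table where they stand.

Things in the scene. Friction and masses are not known exactly. Their poses are not given: they have to be found in the camera images.
- crate: Tall narrow grey plastic crate filled with booklets and cards: 150 mm along its x, 100 along y, 200 tall, upright sides; papers stick out 8 mm above the rim. Origin: centre of its underside, z up. Loose, 0.6 to 1 kg, friction on the table about 0.5 to 0.7: pushed along y above about 65 mm it may tip. It starts on the dock's open (-y) side, its +y within 0.5 rad of the dock's +y.
- crate_push (a point): Point on the crate's 150 mm wide rear face, the one to push on to send it along its +y: in the middle of that face, 30 mm above the table (crate frame 0, -50, 30 mm).
- dock: Dock fixed to the table: a low aluminium U, open towards its -y. Origin at table level in the middle of the stop plate's inner face; +y points into the plate (200 mm wide, 12 thick, 35 high). Two guide rails, 12 thick and 30 high, run along y from the plate to y = -95 mm, 176 mm apart inside, then flare outwards. Bare table between them. Crate home: its centre at dock x = 0, y = -50 mm, axes parallel.
- dock_mouth (a point): Middle of the dock's mouth at table level, dock frame (0, -147, 0) mm, where the flared rail ends stand about 235 mm apart; the flares lean out 0.5 rad from the rails.
- glue: White glue bottle, 40 mm across, 110 mm tall; origin at the centre of its underside. Bystander.
- tape: Cardboard tape core lying flat, a ring 90 mm across, 45 mm tall; origin at the centre of its underside. Bystander.
- stamp: Dark wooden hand stamp, 42 mm across, 75 mm tall; origin at the centre of its underside. Bystander.
- mug: White mug, 80 mm across without its handle, 90 mm tall; origin at the centre of its underside. Bystander.
- bin: Low open blue bin, 150 x 100 x 70 mm tall; origin at the centre of its underside. Bystander.
- booklets: Stack of booklets, about 154 x 107 x 42 mm tall; origin at the centre of its underside. Bystander.

How it is judged (in metres and radians):
At the end, for the whole second after the job is handed in: The crate stands upright (within 0.04 rad) on the table and at rest between the guide rails, its leading face within 8 mm of the stop plate, centred within 20 mm and square to the dock within 0.08 rad (y of crate in the frame of dock between -0.058 and -0.044 m and x of crate in the frame of dock between -0.02 and 0.02 m and angle between the y axis of crate and the y axis of dock, either way round below 0.08 rad and angle between crate's own z axis and vertical below 0.04 rad and height (world z) of crate below 0.005 m and linear speed of crate below 0.01 m/s and angular speed of crate below 0.1 rad/s); the robot touches nothing.
It fails at once if the crate is tipped by more than 0.12 rad (angle between crate's own z axis and vertical above 0.12 rad).
It fails at once if the crate is lifted off the table (origin more than 12 mm up) (height (world z) of crate above 0.012 m).
It fails at once if the crate is pushed high up instead of low near its base (fingers press on it with the grasp point more than 100 mm above the table), or is shoved with the arm or the gripper's body ((contact force between the fingers and crate above 1.5 N and height (world z) of the grasp point above 0.1 m) or contact force between the arm and crate above 3 N).
It fails at once if the crate is shoved or thrown rather than pushed gently (faster than 0.4 m/s) (linear speed of crate above 0.4 m/s).
It fails at once if another thing on the table is disturbed (moved more than 30 mm) (distance of any of glue, tape, stamp, mug, bin, booklets from where it was at the start of the episode above 0.03 m).
It also fails if it takes over 58 s, if anything falls off the work surface, if the arm or the gripper's body presses on something with over 40 N, if the wrist force passes 120 N, or if a joint passes its speed limit or range.

## Robot

A 7-joint arm with a two-finger parallel gripper is mounted at the origin on the work surface. World frame = base frame: x ahead of the robot, y to its left, z up, the work surface at z = 0. Lengths are in mm, angles in rad, forces in N, time in s.
With the tool pointing down it reaches from about 350 to 900 mm from the base axis. Payload 19.9 kg.
Tool frame: the origin (TCP) lies at the very end of the fingers, on their centre line; the grasp point (between the pads) lies r.tcp_to_grasp behind it (r.tcp_to_grasp is the distance from the TCP to the grasp point, in mm); z points along the fingers, y is the line along which they close (so a half turn about z gives the same grasp; the last joint's range is limited). The gripper opens to 94 mm and grips with 3 to 60 N. Pads are 16 mm wide; open, the fingers measure 119 mm over their backs; the gripper's body (75 mm by 177 mm) begins 78 mm behind the grasp point.
Start: joints at [1.167, 0.417, -0.01, 1.614, 0.005, 1.111, -0.053], TCP at [221.801, -584.297, 205.425] pointing down, gripper open.
Joint ranges: [-2.81, 2.81], [-0.39, 2.02], [-1.27, 1.25], [0.06, 2.57], [-1.19, 4.33], [0.19, 2], [-2.82, 2.82]. Speed limits (rad/s): [1.89, 1.89, 2.39, 2.39, 3.01, 3.01, 3.01].

## Interface

Orientations are given as [roll, pitch, yaw] about the fixed x, y, z axes, in that order (R = Rz(yaw) Ry(pitch) Rx(roll)).
In Python, from cell import r gives the robot as it stands.
- The arm moves only by the tool play_rows, never from a script. Its argument "moves" is a list of rows, each a list of 5 numbers: the shift along the world's x, y, z in m, then the turn about the world's z in degrees, then the gripper command: -1 is fully open, 1 is shut, values between are in proportion. A call has 1 to 20 rows; each row is the pose to reach, as a shift and turn from the pose commanded when the call began; what a row does not reach only later rows make up. A row lasts 1/10 s, in which the tool goes at most 50 mm and 8.59 degrees, less where a joint would pass 70% of its speed; a pose out of reach is approached as far as the arm can. A call with a gripper value outside its range is refused whole. The fingers move at their own pace and stop on an object; "newtons" is the grip in N (left out, the last holds). Time passes only in rows, so rows that repeat a pose let the fingers close. It gives the time, the measured TCP pose, the force, the opening and the grip force at its end, in the units of the state.
- r.get_state(): the state, without advancing time (a new reading comes with each control period).
- r.snapshot(name): name is "scene" or "top"; returns a dict with "img" (420x560x3 uint8, blue, green, red), "mtx" (3x3 intrinsics, pixels), "world_to_cam" (4x4, takes a point from world to camera coordinates). Camera axes: x right, y up, looking along -z (the intrinsics and any distortion apply to the point x, -y, -z); pixel columns grow to the right and rows downward; lengths in mm; the calibration is good to about 2 mm. A picture is of the moment at which its call begins. There is no depth.
- r.job_done(): hands the job in; it is judged then, once.
The state is a dict: "t": time; "joint_positions": joint angles; "qvel": joint speeds; "joint_torque": joint torques, N m; "tool_pos": TCP position; "eef_rot": TCP orientation; "contact_force": force on the tool from outside, world axes, zero at the start; "torque": the same for the moment, N m; "width": opening from 0.0 (shut) to 1.0 (fully open); "gripper_force": force on a finger pad.
Only numpy, scipy, OpenCV 4.12 (cv2) and the standard library are available. Lean on these libraries where they do the work, as an engineer would, in place of code of your own. Each camera call takes 0.05 s, during which the arm holds its last target. There are 200 camera calls.

## Working session

There is one attempt and no reset: what is moved stays moved. The work goes in short steps, Python scripts to look and compute and a tool call to move; the robot and the scene stay as the last step left them, time stands still between calls to the robot, and variables do not carry over. Pictures are saved under pics/ and viewed, at most 10 in all, crops included, and the job is handed in when it is done.

Besides the shell and the picture viewer there is one more tool, called after ">>>" in YAML: its name, and indented under it one key for each argument. play_rows: Moves the arm, as the interface text tells. Its arguments: {"type":"object","properties":{"moves":{"type":"array","items":{"type":"array","items":{"type":"number"}}},"newtons":{"type":"number"}},"required":["moves"]}

```bash
mkdir -p pics; cat > h.py <<'E'
import numpy as np, cv2, pickle
from cell import r
def snap(n,f):
    s=r.snapshot(n); cv2.imwrite('pics/'+f+'.png',s['img']); pickle.dump(s,open('pics/'+f+'.pkl','wb')); return s
def load(f): return pickle.load(open('pics/'+f+'.pkl','rb'))
def ray(s,u,v,z):
    K=np.array(s['mtx']);W=np.array(s['world_to_cam']);R=W[:3,:3];c=-R.T@W[:3,3]
    d=np.linalg.inv(K)@[u,v,1]; d=R.T@(d*[1,-1,-1]); return (c+d*(z-c[2])/d[2])
def proj(s,p):
    W=np.array(s['world_to_cam']);q=W[:3,:3]@np.array(p)+W[:3,3];q=np.array(s['mtx'])@(q*[1,-1,-1]);return q[:2]/q[2]
E
python3 - <<'E'
from h import *
for n in('top','scene'):
    s=snap(n,n+'0'); W=np.array(s['world_to_cam']);print(n,s.keys(),-W[:3,:3].T@W[:3,3])
    print(np.array(s['mtx']))
print(r.get_state(), r.tcp_to_grasp)
E
```

```text
top dict_keys(['img', 'mtx', 'world_to_cam']) [ 441.43593303   60.00096744 1051.27904525]
[[435.08221278   0.         283.7708446 ]
 [  0.         435.08221278 217.69306671]
 [  0.           0.           1.        ]]
scene dict_keys(['img', 'mtx', 'world_to_cam']) [1232.34453449 -648.27056302  843.18699145]
[[517.58141411   0.         276.20165994]
 [  0.         517.58141411 216.30555826]
 [  0.           0.           1.        ]]
{'t': 0.1, 'joint_positions': array([ 1.16651001,  0.41791001, -0.01031143,  1.61408317,  0.00472104,
        1.1107088 , -0.05301751]), 'qvel': array([-0.00034113, -0.00100232,  0.00013852, -0.00188529, -0.00066803,
       -0.00027781,  0.00103577]), 'joint_torque': array([ 1.68264982e-03, -8.52587700e+01,  6.40832148e-01, -4.26695645e+01,
       -4.87929897e-02,  1.63357408e-02,  9.01301655e-05]), 'tool_pos': array([ 221.67268977, -584.01693993,  204.90342884]), 'eef_rot': array([-3.14051119e+00,  1.00441228e-04,  3.62793785e-01]), 'contact_force': array([ 0.46395019,  0.25183435, -0.48774371]), 'torque': array([ 0.01138501, -0.01528051, -0.05748729]), 'gripper_force': 0.0, 'width': 0.9990346523945466} 18.8
```

View pics/top0.png

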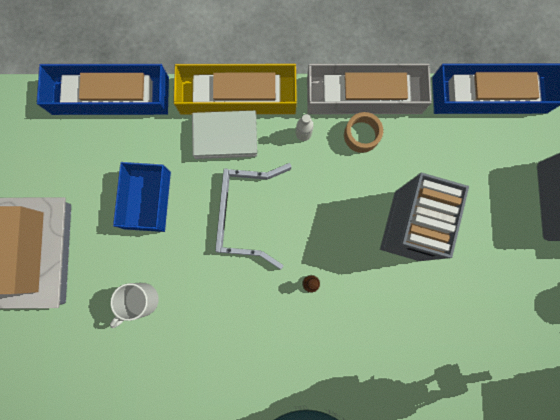

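View pics/scene0.png

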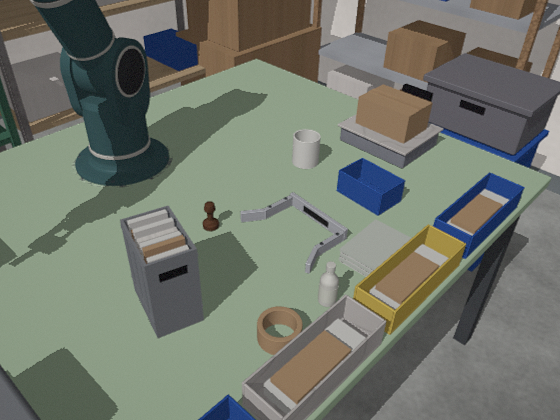

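The top view shows the dock with its plate at u≈222, rails at v≈173 and 250, and mouth to the right. The crate rim is centred near (437, 215). The stamp is at (311, 284), the tape at (364, 132) and the glue at (305, 128). I'll zoom in on the dock and crate.

```bash
python3 - <<'E'
from h import *
s=load('top0'); im=s['img'][140:290,200:480]
im=cv2.resize(im,None,fx=2.85,fy=2.85,interpolation=cv2.INTER_CUBIC); cv2.imwrite('pics/c0.png',im)
E
```

```text
(no output)
```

View pics/c0.png

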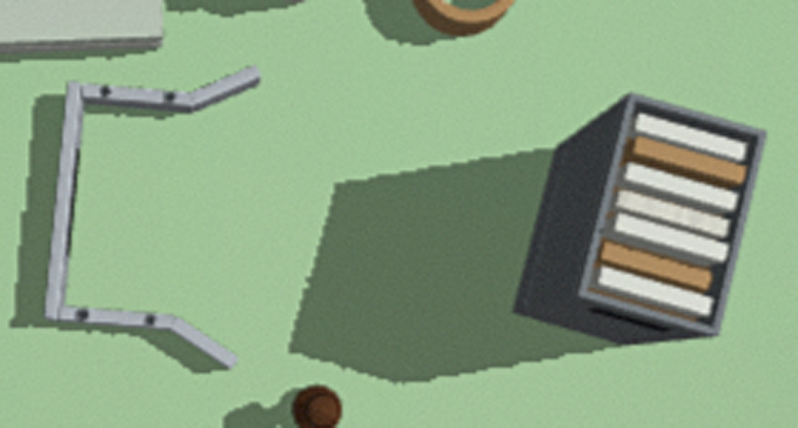

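```bash
cat >> h.py <<'E'
def crate(s,pts,sc=2.85,o=(200,140),z=200):
    "rim corners in order: front-far,rear-far,rear-near,front-near"
    P=np.array([ray(s,o[0]+u/sc,o[1]+v/sc,z)[:2] for u,v in pts]); c=P.mean(0)
    y=(P[0]+P[3]-P[1]-P[2]); y/=np.linalg.norm(y); x=P[0]+P[1]-P[2]-P[3]; x/=np.linalg.norm(x)
    print('sides',[np.round(np.linalg.norm(P[i]-P[i-1]),1) for i in range(4)])
    ay=np.degrees(np.arctan2(-y[0],y[1])); ax=np.degrees(np.arctan2(x[1],x[0])); print('crate',c,'yaw x,y',ax,ay); return c,np.radians((2*ax+ay)/3)
E
python3 - <<'E'
from h import *
s=load('top0')
crate(s,[(632,95),(764,131),(718,334),(581,296)])
q=lambda u,v,z:ray(s,200+u/2.85,140+v/2.85,z)[:2].round(1)
for n,u,v,z in [('plate out far',68,84,35),('plate out near',47,318,35),('plate in far',82,84,35),('plate in near',63,318,35),
 ('rail far outer end',192,97,30),('rail far inner end',190,107,0),('rail near outer end',165,328,30),('rail near inner end',172,317,30),('flare far',260,72,30),('flare near',236,361,30)]: print(n,q(u,v,z))
hsv=cv2.cvtColor(s['img'],cv2.COLOR_BGR2HSV)
for n,u,v,z in [('stamp',317,406,75),('tape',463,-22,45)]: print(n,q(u,v,z))
print(ray(s,305,120,110))
E
```

```text
sides [np.float64(147.8), np.float64(95.6), np.float64(147.8), np.float64(97.2)]
crate [ 559.24792428 -254.75190837] yaw x,y -16.307616256915964 -15.932544841636458
plate out far [693.6 188.4]
plate out near [497.9 203.3]
plate in far [693.5 176.7]
plate in near [497.8 190.3]
rail far outer end [683.2  84.7]
rail far inner end [681.5  87.2]
rail near outer end [489.4 107.2]
rail near inner end [498.4 101.5]
flare far [704.6  27.3]
flare near [462.1  49.1]
stamp [425.9 -13.4]
tape [ 781.4 -144.1]
[788.36617913  -2.12789948 110.        ]
```

The crate is at about (559, −255) mm, yaw −16.2°. The dock origin is about (595.5, 183.5), yaw −4.4°, so the crate is nearly on the dock's axis and about 12° off in yaw. I need to see how the gripper is shaped before pushing, so I'll move behind the crate, still high, and look.

>>> play_rows:
  moves:
    - [0.02, 0.01, 0, -3, -1]
    - [0.05, 0.03, 0, -7, -1]
    - [0.08, 0.05, 0, -11, -1]
    - [0.11, 0.065, 0, -15, -1]
    - [0.14, 0.08, 0, -19, -1]
    - [0.17, 0.1, 0, -23, -1]
    - [0.2, 0.12, 0, -27, -1]
    - [0.23, 0.135, 0, -31, -1]
    - [0.26, 0.15, 0, -34, -1]
    - [0.28, 0.16, 0, -36, -1]
    - [0.29, 0.165, 0, -37, -1]
    - [0.29, 0.165, 0, -37, -1]
    - [0.29, 0.165, 0, -37, -1]

```text
t: 1.4
tool_pos: [511.2, -419.6, 205.1]
eef_rot: [3.142, 0.001, -0.283]
contact_force: [-1.5, -0.7, 0.4]
width: 0.999
gripper_force: 0.0
```

```bash
python3 - <<'E'
from h import *
a=snap('top','top1')['img'];b=snap('scene','scene1')['img']
cv2.imwrite('pics/both1.png',np.hstack([cv2.resize(a[140:400,340:560],None,fx=1.8,fy=2),cv2.resize(b[100:360,0:220],None,fx=1.8,fy=2)]))
st=r.get_state();print(st['tool_pos'],st['eef_rot'])
E
```

```text
[ 510.76277534 -420.07895833  205.37199432] [ 3.14136505e+00  4.39934188e-04 -2.83805405e-01]
```

View pics/both1.png

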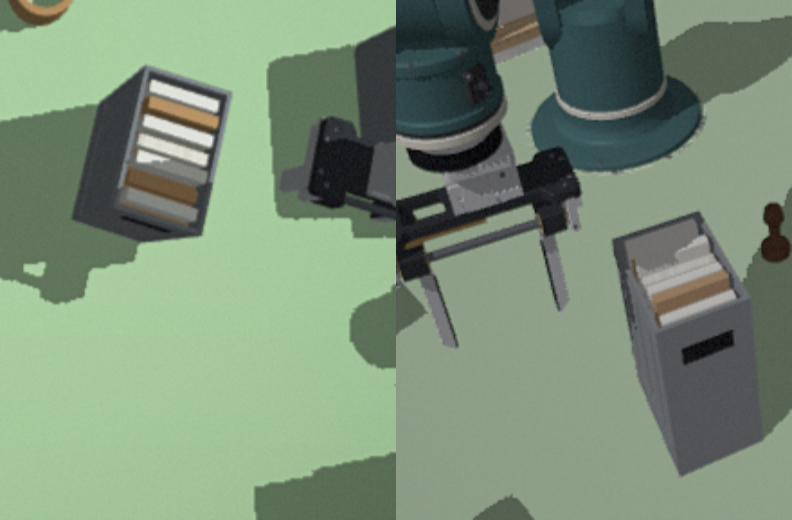

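The view shows the body's long 177 mm side lying along the closing line, reaching past the fingers. I'll turn the tool 90° so the closing line lies along the crate's wide face, and check the gripper's side profile.

>>> play_rows:
  moves:
    - [0.01, 0, 0, 8, -1]
    - [0.02, 0, 0, 16, -1]
    - [0.03, 0, 0, 24, -1]
    - [0.04, 0, 0, 32, -1]
    - [0.04, 0, 0, 40, -1]
    - [0.04, 0, 0, 48, -1]
    - [0.04, 0, 0, 56, -1]
    - [0.04, 0, 0, 64, -1]
    - [0.04, 0, 0, 72, -1]
    - [0.04, 0, 0, 80, -1]
    - [0.04, 0, 0, 88, -1]
    - [0.04, 0, 0, 90, -1]
    - [0.04, 0, 0, 90, -1]

```text
t: 2.8
tool_pos: [550.9, -420.2, 205.5]
eef_rot: [-3.141, 0.0, 1.287]
contact_force: [-0.6, -0.6, -0.9]
width: 0.999
gripper_force: 0.0
```

```bash
python3 - <<'E'
from h import *
a=snap('scene','scene2')['img']
cv2.imwrite('pics/c2.png',cv2.resize(a[90:290,0:266],None,fx=3,fy=3,interpolation=cv2.INTER_CUBIC))
st=r.get_state();print(st['tool_pos'],st['eef_rot'],st['joint_positions'])
E
```

```text
[ 551.01046582 -420.04340145  205.45702133] [-3.14134411e+00  2.63788622e-04  1.28567512e+00] [ 0.81763796  0.56025242 -0.31721029  1.41461322  0.1794711   1.19523517
  0.19478861]
```

View pics/c2.png

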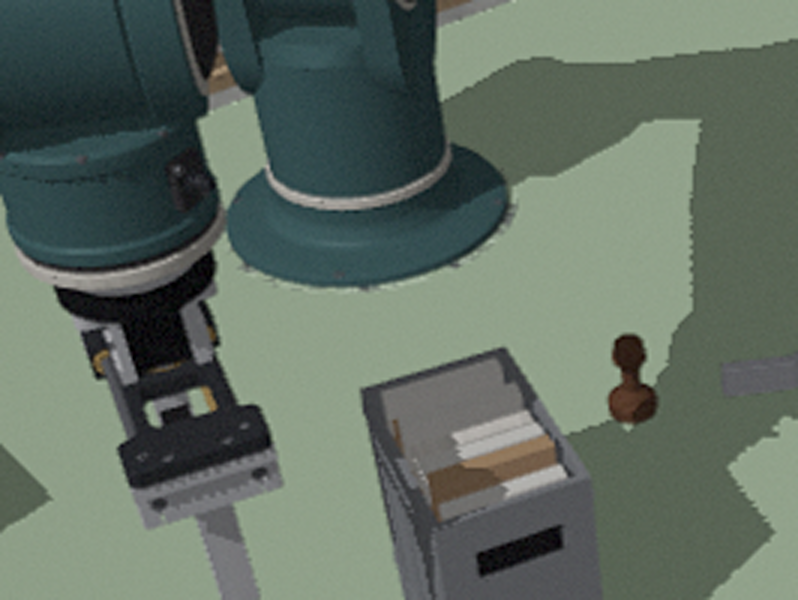

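The side profile shows the body plate about 75 mm wide, so it sticks out past the fingers on every side. With a vertical tool it would hit the 200 mm tall crate before the fingers do. I need the tool tilted with the tips leading. The moves offer only yaw, but the arm "approaches" poses it can't reach, so I'll test in free space what happens past the last joint's limit.

>>> play_rows:
  moves:
    - [0, -0.01, 0.01, -8, -1]
    - [0, -0.02, 0.02, -16, -1]
    - [0, -0.03, 0.03, -24, -1]
    - [0, -0.03, 0.04, -32, -1]
    - [0, -0.03, 0.05, -40, -1]
    - [0, -0.03, 0.05, -48, -1]
    - [0, -0.03, 0.05, -56, -1]
    - [0, -0.03, 0.05, -64, -1]
    - [0, -0.03, 0.05, -72, -1]
    - [0, -0.03, 0.05, -80, -1]
    - [0, -0.03, 0.05, -88, -1]
    - [0, -0.03, 0.05, -96, -1]
    - [0, -0.03, 0.05, -104, -1]
    - [0, -0.03, 0.05, -112, -1]
    - [0, -0.03, 0.05, -120, -1]
    - [0, -0.03, 0.05, -128, -1]
    - [0, -0.03, 0.05, -136, -1]
    - [0, -0.03, 0.05, -144, -1]
    - [0, -0.03, 0.05, -152, -1]
    - [0, -0.03, 0.05, -160, -1]

```text
t: 4.85
tool_pos: [551.5, -449.5, 255.6]
eef_rot: [-3.141, -0.0, -1.512]
contact_force: [0.6, 1.1, -0.3]
width: 1.0
gripper_force: 0.0
```

>>> play_rows:
  moves:
    - [0, 0, 0, -8, -1]
    - [0, 0, 0, -16, -1]
    - [0, 0, 0, -24, -1]
    - [0, 0, 0, -32, -1]
    - [0, 0, 0, -40, -1]
    - [0, 0, 0, -48, -1]
    - [0, 0, 0, -56, -1]
    - [0, 0, 0, -56, -1]

```text
t: 5.65
tool_pos: [545.5, -451.7, 247.9]
eef_rot: [3.119, 0.006, -2.384]
contact_force: [-1.0, -1.1, -1.4]
width: 0.998
gripper_force: 0.0
```

```bash
python3 - <<'E'
from h import *
st=r.get_state();print(st['t'],st['tool_pos'],st['eef_rot'],st['joint_positions'].round(3))
E
```

```text
5.65 [ 545.48221187 -451.65264318  247.92761138] [ 3.1191539   0.00567195 -2.3838252 ] [ 0.045  0.808  1.125  1.33  -0.717  1.456 -2.824]
```

The last joint and joint 3 are now near their limits and a tilt is starting to appear. I'll turn further to see how it grows.

>>> play_rows:
  moves:
    - [0, 0, 0, -8, -1]
    - [0, 0, 0, -16, -1]
    - [0, 0, 0, -24, -1]
    - [0, 0, 0, -32, -1]
    - [0, 0, 0, -40, -1]
    - [0, 0, 0, -40, -1]

```text
t: 6.25
tool_pos: [466.3, -487.1, 178.6]
eef_rot: [-3.14, 0.166, -2.761]
contact_force: [1.2, -0.1, -0.1]
width: 1.002
gripper_force: 0.0
```

```bash
cat >> h.py <<'E'
from scipy.spatial.transform import Rotation as Ro
def tool():
    st=r.get_state();R=Ro.from_euler('xyz',st['eef_rot']).as_matrix()
    print('t',st['t'],'pos',st['tool_pos'].round(1),'F',st['contact_force'].round(1),'\nq',st['joint_positions'].round(3));print('x',R[:,0].round(3),'y',R[:,1].round(3),'z',R[:,2].round(3),'tilt deg',np.degrees(np.arccos(-R[2,2])).round(1))
    return st['tool_pos'],R
E
python3 - <<'E'
from h import *
tool()
E
```

```text
t 6.25 pos [ 466.3 -487.1  178.6] F [ 1.2 -0.1 -0.1] 
q [ 0.094  0.868  1.254  1.589 -1.01   1.366 -2.824]
x [-0.916 -0.366 -0.166] y [-0.371  0.929 -0.001] z [ 0.154  0.06  -0.986] tilt deg 9.5
```

The tilt does grow, but the solver also trades away position, so it behaves like a least-squares solution against the joint limits. I'll fit a kinematic model to the poses I've recorded, so I can work out which commands give a useful tilt.

```bash
ls; cat > kin.py <<'E'
import numpy as np
from scipy.spatial.transform import Rotation as Ro
from scipy.optimize import least_squares
lo=np.array([-2.81,-.39,-1.27,.06,-1.19,.19,-2.82]);hi=np.array([2.81,2.02,1.25,2.57,4.33,2,2.82])
AX=['z','y','z','y','z','y','z']
def fk(q,p,sg):
    # sg signs; p: d1,a1,L1,e,L2,a6,Lt,yaw0 (mm); zero pose = straight up
    off=[[p[8],0,p[0]],[p[1],0,0],[0,0,p[2]],[p[3],0,0],[-p[3]+p[9],0,p[4]],[p[5],0,0],[0,0,0]]
    T=np.eye(3);x=np.zeros(3)
    offs=[[0,0,0],[p[1],0,p[0]],[0,0,0],[p[3],0,p[2]],[p[9],0,p[4]],[0,0,0],[p[5],0,0]]
    for i in range(7):
        x=x+T@np.array(offs[i]); T=T@Ro.from_euler(AX[i],sg[i]*q[i]).as_matrix()
    x=x+T@np.array([0,0,p[6]]); return x,T@Ro.from_euler('z',p[7]).as_matrix()
D=[([1.16651001,0.41791001,-0.01031143,1.61408317,0.00472104,1.1107088,-0.05301751],[221.67268977,-584.01693993,204.90342884],[-3.14051119,1.00441228e-04,.362793785]),
([0.81763796,0.56025242,-0.31721029,1.41461322,0.1794711,1.19523517,0.19478861],[551.01046582,-420.04340145,205.45702133],[-3.14134411,2.63788622e-04,1.28567512]),
([.045,.808,1.125,1.33,-.717,1.456,-2.824],[545.48221187,-451.65264318,247.92761138],[3.1191539,.00567195,-2.3838252]),
([.094,.868,1.254,1.589,-1.01,1.366,-2.824],[466.3,-487.1,178.6],[-3.14,.166,-2.761])]
E
python3 - <<'E'
from kin import *
import itertools
best=[]
for s in itertools.product([1,-1],repeat=4):
    sg=[s[0],1,s[1],1,s[2],1,s[3]]
    for y0 in np.arange(4)*np.pi/2:
        e=0
        for q,x,rp in D:
            R=fk(q,[0]*7+[y0,0,0],sg)[1]; e+=Ro.from_matrix(R.T@Ro.from_euler('xyz',rp).as_matrix()).magnitude()
        best.append((e,sg,y0))
best.sort(key=lambda b:b[0]);print(best[:3])
e,sg,y0=best[0]
def res(v):
    p=np.r_[v[:7],y0,0,v[7]]; return np.concatenate([fk(q,p,sg)[0]-x for q,x,_ in D])
s=least_squares(lambda v:np.r_[res(v),.01*(v-[340,0,400,0,400,0,300,0])],[340,0,400,0,400,0,300,0]);print(s.x.round(1),res(s.x).round(1))
E
```

```text
h.py
pics
[(0.0014271702647936232, [-1, 1, -1, 1, -1, 1, -1], np.float64(1.5707963267948966)), (1.7652883422851593, [-1, 1, -1, 1, -1, 1, 1], np.float64(1.5707963267948966)), (2.740860697487645, [1, 1, 1, 1, 1, 1, 1], np.float64(3.141592653589793))]
[183.   -5.9 514.9  76.4 480.3  76.4 201.    2.3] [28.8 10.9  1.  19.5 25.8 -4.2  6.4  7.6 -0.1 -1.6  2.6  3.4]
```

```bash
cat >> kin.py <<'E'
SG=[-1,1,-1,1,-1,1,-1]
def fk2(q,P):
    P=np.asarray(P).reshape(8,3); T=np.eye(3);x=np.zeros(3)
    for i in range(7):
        x=x+T@P[i]; T=T@Ro.from_euler(AX[i],SG[i]*q[i]).as_matrix()
    return x+T@P[7],T@Ro.from_euler('z',np.pi/2).as_matrix()
P0=np.zeros((8,3));P0[1,2]=300;P0[3,2]=450;P0[4,2]=450;P0[7,2]=250
def fit(reg=.02):
    m=np.zeros((8,3));m[1,2]=m[3,2]=m[4,2]=m[7,2]=m[6,0]=m[3,1]=m[4,1]=m[6,1]=m[1,1]=m[3,0]=m[4,0]=1; m[1,0]=1; m=m.astype(bool).ravel()
    def full(v): P=np.zeros(24);P[m]=v;return P
    f=lambda v:np.r_[np.concatenate([fk2(q,full(v))[0]-x for q,x,_ in D]),reg*(v-P0.ravel()[m])]
    s=least_squares(f,P0.ravel()[m]); return full(s.x).reshape(8,3),f(s.x)[:3*len(D)]
E
python3 - <<'E'
from kin import *
for reg in(.1,.02,.003):
    P,e=fit(reg);print(reg);print(P.round(0).tolist());print(e.round(1))
E
```

```text
0.1
[[0.0, 0.0, 0.0], [14.0, -19.0, 274.0], [0.0, 0.0, 0.0], [12.0, -5.0, 486.0], [2.0, -5.0, 466.0], [0.0, 0.0, 0.0], [12.0, -2.0, 0.0], [0.0, 0.0, 300.0]]
[ 1.5 -1.6 -0.2 -1.8  0.5  0.4  0.9  0.6 -0.7 -1.6 -0.1  0.8]
0.02
[[0.0, 0.0, 0.0], [1.0, -15.0, 278.0], [0.0, 0.0, 0.0], [9.0, -7.0, 502.0], [-0.0, -7.0, 473.0], [0.0, 0.0, 0.0], [12.0, -3.0, 0.0], [0.0, 0.0, 319.0]]
[ 0.2 -0.1  0.1 -0.2 -0.  -0.1  0.1  0.   0.  -0.1  0.  -0. ]
0.003
[[0.0, 0.0, 0.0], [0.0, -15.0, 285.0], [0.0, 0.0, 0.0], [2.0, -8.0, 502.0], [0.0, -8.0, 471.0], [0.0, 0.0, 0.0], [4.0, -1.0, 0.0], [0.0, 0.0, 329.0]]
[ 0.  0. -0. -0. -0.  0. -0.  0. -0. -0. -0.  0.]
```

```bash
cat >> kin.py <<'E'
P,_=fit(.003)
def solve(q0,pos,Rt,wp):
    def f(q):
        x,R=fk2(q,P); return np.r_[wp*(x-pos)/1000,Ro.from_matrix(Rt@R.T).as_rotvec(),1e-3*(q-q0)]
    return least_squares(f,np.clip(q0,lo+1e-6,hi-1e-6),bounds=(lo,hi)).x
down=lambda yaw:Ro.from_euler('xyz',[np.pi,0,np.radians(yaw)]).as_matrix()
E
python3 - <<'E'
from kin import *
q5=np.array(D[2][0])
for wp in(.5,1,2,4,8):
    out=[]
    for yaw in(-142.2,-182.2):
        q=solve(q5,np.array([551.8,-449.3,255.4]),down(yaw),wp);x,R=fk2(q,P);out+=[q.round(2),x.round(0),R[:,2].round(2)]
    print(wp,*out)
print(D[2][0],D[2][1],D[3][0],D[3][1])
E
```

```text
0.5 [ 0.01  0.87  1.25  1.38 -0.82  1.46 -2.82] [ 530. -464.  240.] [ 0.  0. -1.] [ 0.13  1.01  1.25  1.95 -1.16  1.12 -2.82] [ 296. -476.   25.] [ 0.04 -0.   -1.  ]
1 [ 0.01  0.86  1.25  1.37 -0.82  1.47 -2.82] [ 535. -461.  244.] [ 0.01  0.   -1.  ] [ 0.12  0.95  1.25  1.88 -1.15  1.16 -2.82] [ 351. -487.   65.] [ 0.12 -0.01 -0.99]
2 [ 0.01  0.86  1.25  1.36 -0.82  1.48 -2.82] [ 543. -455.  250.] [ 0.01  0.01 -1.  ] [ 0.08  0.84  1.25  1.75 -1.14  1.23 -2.82] [ 449. -485.  147.] [ 0.26  0.   -0.97]
4 [ 0.    0.86  1.25  1.35 -0.83  1.49 -2.82] [ 549. -451.  253.] [ 0.02  0.01 -1.  ] [ 0.03  0.76  1.25  1.66 -1.14  1.28 -2.82] [ 518. -466.  216.] [ 0.36  0.03 -0.93]
8 [-0.    0.86  1.25  1.34 -0.83  1.49 -2.82] [ 551. -450.  255.] [ 0.02  0.01 -1.  ] [ 0.    0.73  1.25  1.63 -1.14  1.29 -2.82] [ 543. -454.  244.] [ 0.39  0.04 -0.92]
[0.045, 0.808, 1.125, 1.33, -0.717, 1.456, -2.824] [545.48221187, -451.65264318, 247.92761138] [0.094, 0.868, 1.254, 1.589, -1.01, 1.366, -2.824] [466.3, -487.1, 178.6]
```

The least-squares idea matches roughly, though that reading had not settled. I'll hold for a moment to calibrate the solver's weighting.

>>> play_rows:
  moves:
    - [0, 0, 0, 0, -1]
    - [0, 0, 0, 0, -1]
    - [0, 0, 0, 0, -1]
    - [0, 0, 0, 0, -1]
    - [0, 0, 0, 0, -1]
    - [0, 0, 0, 0, -1]

```text
t: 6.85
tool_pos: [467.3, -486.5, 178.7]
eef_rot: [-3.141, 0.165, -2.757]
contact_force: [0.3, 0.1, -0.2]
width: 1.0
gripper_force: 0.0
```

```bash
python3 - <<'E'
from h import *
tool()
E
```

```text
t 6.85 pos [ 467.3 -486.5  178.7] F [ 0.3  0.1 -0.2] 
q [ 0.093  0.868  1.253  1.587 -1.008  1.367 -2.824]
x [-0.914 -0.37  -0.164] y [-0.375  0.927 -0.001] z [ 0.152  0.061 -0.986] tilt deg 9.4
```

Nothing changed while holding. Either this is the optimum, or each call restarts from the pose actually reached, tilt included. If it's the second, a tilt carries over into normal moves. I'll test by backing off from the limits.

>>> play_rows:
  moves:
    - [0, 0, 0.02, 8, -1]
    - [0, 0, 0.04, 16, -1]
    - [0, 0, 0.06, 24, -1]
    - [0, 0, 0.07, 32, -1]
    - [0, 0, 0.07, 40, -1]
    - [0, 0, 0.07, 40, -1]

```text
t: 7.45
tool_pos: [467.4, -486.8, 248.9]
eef_rot: [-3.14, 0.165, -2.056]
contact_force: [0.3, -0.7, 0.3]
width: 1.001
gripper_force: 0.0
```

```bash
python3 - <<'E'
from h import *
tool()
E
```

```text
t 7.45 pos [ 467.4 -486.8  248.9] F [ 0.3 -0.7  0.3] 
q [ 0.188  0.779  1.145  1.402 -0.816  1.527 -2.283]
x [-0.46  -0.873 -0.164] y [-0.885  0.466 -0.002] z [ 0.078  0.144 -0.986] tilt deg 9.4
```

The tilt carries over. It is about the tool's y axis, which suits pushing with both fingers, tips leading. I'll go past the limit again to build it up to about 20–25°.

>>> play_rows:
  moves:
    - [0.02, 0, 0.01, -8, -1]
    - [0.04, 0, 0.02, -16, -1]
    - [0.06, 0, 0.03, -24, -1]
    - [0.08, 0, 0.04, -32, -1]
    - [0.08, 0, 0.05, -40, -1]
    - [0.08, 0, 0.05, -48, -1]
    - [0.08, 0, 0.05, -56, -1]
    - [0.08, 0, 0.05, -64, -1]
    - [0.08, 0, 0.05, -72, -1]
    - [0.08, 0, 0.05, -80, -1]
    - [0.08, 0, 0.05, -80, -1]

```text
t: 8.55
tool_pos: [447.4, -515.5, 195.4]
eef_rot: [-3.058, 0.385, -2.973]
contact_force: [1.5, -1.5, -0.7]
width: 1.001
gripper_force: 0.0
```

```bash
python3 - <<'E'
from h import *
tool()
E
```

```text
t 8.55 pos [ 447.4 -515.5  195.4] F [ 1.5 -1.5 -0.7] 
q [ 0.139  0.769  1.254  1.738 -1.193  1.249 -2.825]
x [-0.914 -0.156 -0.376] y [-0.136  0.988 -0.078] z [ 0.383 -0.02  -0.923] tilt deg 22.6
```

Tilt is now 22.6°, which leaves about 9 mm between the body and the crate when the finger tips touch. I'll check with the model that this tilted pose can be reached along the whole push.

```bash
python3 - <<'E'
from h import *
from kin import *
st=r.get_state(); q=st['joint_positions'].copy(); R0=Ro.from_euler('xyz',st['eef_rot']).as_matrix()
x,R=fk2(q,P);print('model err',x-st['tool_pos'],Ro.from_matrix(R@R0.T).magnitude())
y=R0[:2,1]; h0=np.degrees(np.arctan2(-y[0],y[1])); h0=np.degrees(np.arctan2(-y[0]*0+0,1)) if 0 else np.degrees(np.arctan2(-y[0],y[1]))  # heading of fwd=(y1,-y0)
print('fwd heading',h0)
def tgt(c,head,back,z):
    f=np.array([np.cos(np.radians(head)),np.sin(np.radians(head))]); return np.r_[c-back*f,z],Ro.from_euler('z',head-h0,degrees=True).as_matrix()@R0
o=np.array([595.5,183.5]);yd=85.6;fd=np.array([np.cos(np.radians(yd)),np.sin(np.radians(yd))])
path=[tgt(np.array([559,-255]),73.8,160,150),tgt(np.array([559,-255]),73.8,90,20)]
for s in np.linspace(0,1,8): path.append(tgt(np.array([559,-255])*(1-s)+(o-50*fd)*s,73.8+11.8*min(1,1.5*s),58,20))
for p,Rt in path:
    q=solve(q,p,Rt,4);x,R=fk2(q,P);print(p.round(0),'err',np.linalg.norm(x-p).round(1),np.degrees(Ro.from_matrix(R@Rt.T).magnitude()).round(1),q.round(2))
E
```

```text
model err [-0.7619772   0.46737333 -0.55673785] 3.754726329631924e-16
fwd heading 7.850866673030279
[ 514. -409.  150.] err 0.0 0.0 [ 0.22  0.83  0.97  1.52 -0.98  1.48 -2.03]
[ 534. -341.   20.] err 0.0 0.0 [ 0.14  0.93  0.87  1.67 -1.11  1.28 -1.95]
[ 543. -311.   20.] err 0.0 0.0 [ 0.09  0.91  0.87  1.71 -1.12  1.25 -1.98]
[ 550. -256.   20.] err 0.0 0.0 [-0.01  0.88  0.87  1.78 -1.13  1.21 -1.98]
[ 557. -201.   20.] err 0.0 0.0 [-0.1   0.85  0.86  1.83 -1.13  1.17 -2.  ]
[ 564. -146.   20.] err 0.0 0.0 [-0.19  0.82  0.84  1.87 -1.13  1.14 -2.02]
[572. -91.  20.] err 0.0 0.0 [-0.28  0.8   0.83  1.89 -1.14  1.1  -2.05]
[578. -35.  20.] err 0.0 0.0 [-0.37  0.78  0.81  1.92 -1.15  1.07 -2.1 ]
[583.  20.  20.] err 0.0 0.0 [-0.47  0.76  0.8   1.94 -1.17  1.02 -2.17]
[587.  76.  20.] err 0.0 0.0 [-0.55  0.74  0.78  1.94 -1.19  0.98 -2.26]
```

The whole path is reachable. I'll turn to the crate's heading and come down low behind it.

>>> play_rows:
  moves:
    - [0.01, 0.01, 0, 8, -1]
    - [0.02, 0.03, 0, 16, -1]
    - [0.03, 0.05, 0, 24, -1]
    - [0.04, 0.07, 0, 32, -1]
    - [0.05, 0.08, 0, 40, -1]
    - [0.06, 0.09, 0, 48, -1]
    - [0.067, 0.1, -0.02, 56, -1]
    - [0.067, 0.107, -0.04, 62, -1]
    - [0.067, 0.107, -0.07, 66, -1]
    - [0.067, 0.107, -0.1, 66, -1]
    - [0.067, 0.107, -0.13, 66, -1]
    - [0.067, 0.107, -0.155, 66, -1]
    - [0.067, 0.107, -0.17, 66, -1]
    - [0.067, 0.107, -0.175, 66, -1]
    - [0.073, 0.128, -0.175, 66, -1]
    - [0.079, 0.149, -0.175, 66, -1]
    - [0.084, 0.165, -0.175, 66, -1]
    - [0.084, 0.165, -0.175, 66, -1]
    - [0.084, 0.165, -0.175, 66, -1]

```text
t: 10.45
tool_pos: [532.8, -350.9, 22.2]
eef_rot: [-3.056, 0.385, -1.816]
contact_force: [0.2, -0.8, 0.1]
width: 0.999
gripper_force: 0.0
```

```bash
python3 - <<'E'
from h import *
p,R=tool(); y=R[:2,1]; print('heading',np.degrees(np.arctan2(-y[0],y[1])))
a=snap('top','top3')['img'];b=snap('scene','scene3')['img']
cv2.imwrite('pics/both3.png',np.hstack([cv2.resize(a[140:400,340:560],None,fx=1.8,fy=2),cv2.resize(b[100:360,0:220],None,fx=1.8,fy=2)]))
E
```

```text
t 10.45 pos [ 532.8 -350.9   22.2] F [ 0.2 -0.8  0.1] 
q [ 0.168  0.929  0.858  1.655 -1.095  1.278 -1.952]
x [-0.225 -0.899 -0.376] y [-0.959  0.273 -0.079] z [ 0.174  0.343 -0.923] tilt deg 22.6
heading 74.1037489786147
```

View pics/both3.png

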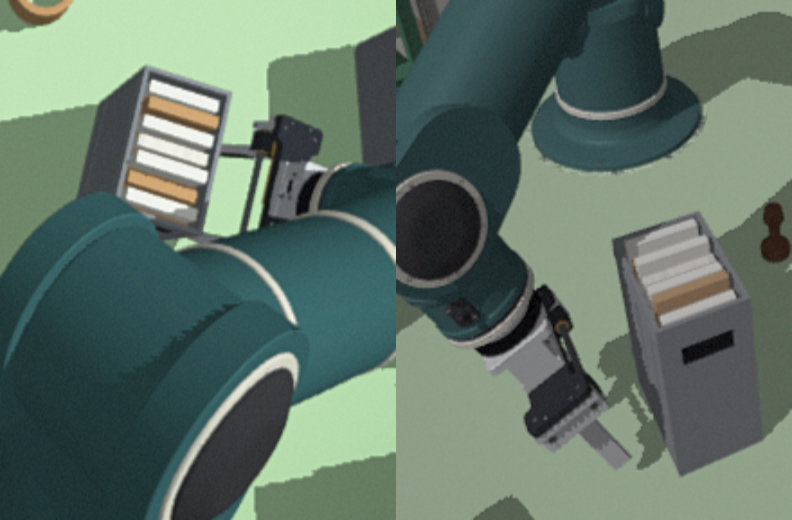

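The view shows the finger tips low behind the crate's rear face, with the body well back and the crate undisturbed. I'll start the gentle push, with a small turn.

>>> play_rows:
  moves:
    - [0.002, 0.007, 0, 0, -1]
    - [0.004, 0.014, 0, 0, -1]
    - [0.006, 0.021, 0, 0, -1]
    - [0.008, 0.028, 0, 0, -1]
    - [0.009, 0.034, 0, 0, -1]
    - [0.01, 0.039, 0, 0, -1]
    - [0.011, 0.044, 0, 0.2, -1]
    - [0.012, 0.05, 0, 0.6, -1]
    - [0.013, 0.057, 0, 1, -1]
    - [0.014, 0.064, 0, 1.4, -1]
    - [0.015, 0.072, 0, 1.9, -1]
    - [0.016, 0.08, 0, 2.4, -1]
    - [0.017, 0.088, 0, 2.9, -1]
    - [0.018, 0.096, 0, 3.3, -1]
    - [0.019, 0.104, 0, 3.8, -1]
    - [0.021, 0.112, 0, 4.3, -1]
    - [0.022, 0.12, 0, 4.7, -1]
    - [0.0225, 0.126, 0, 5.1, -1]
    - [0.023, 0.129, 0, 5.2, -1]
    - [0.023, 0.129, 0, 5.2, -1]

```text
t: 12.55
tool_pos: [555.6, -220.9, 21.5]
eef_rot: [-3.057, 0.386, -1.725]
contact_force: [-0.2, -0.9, -0.1]
width: 0.999
gripper_force: 0.3
```

```bash
python3 - <<'E'
from h import *
p,R=tool(); y=R[:2,1]; print('heading',np.degrees(np.arctan2(-y[0],y[1])))
a=snap('top','top4')['img'];b=snap('scene','scene4')['img']
cv2.imwrite('pics/both4.png',np.hstack([cv2.resize(a[140:340,340:510],None,fx=2.9,fy=2.9),cv2.resize(b[80:330,60:310],None,fx=1.2,fy=2.32)]))
E
```

```text
t 12.55 pos [ 555.6 -220.9   21.5] F [-0.2 -0.9 -0.1] 
q [-0.047  0.847  0.834  1.799 -1.101  1.182 -1.985]
x [-0.142 -0.915 -0.377] y [-0.98   0.184 -0.078] z [ 0.141  0.358 -0.923] tilt deg 22.6
heading 79.3386323611825
```

View pics/both4.png

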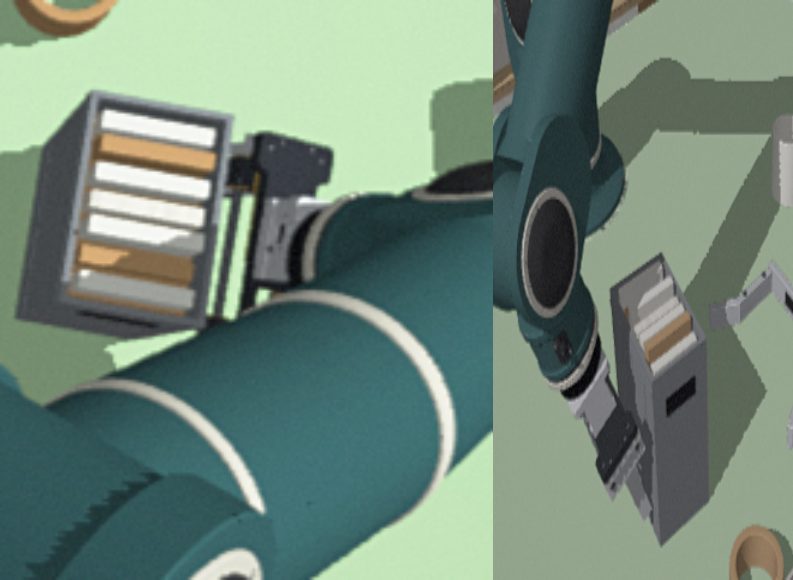

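The crate has moved upright with the fingers and has turned. Its rim corners in the crop are about (94, 91), (233, 116), (205, 328) and (63, 305). I'll measure its pose.

```bash
python3 - <<'E'
from h import *
s=load('top4'); c,yaw=crate(s,[(94,91),(233,116),(205,328),(63,305)],2.9,(340,140))
st=r.get_state()['tool_pos'][:2]; h=np.radians(90)+yaw; f=np.array([np.cos(h),np.sin(h)]); d=c-st; print('fwd',d@f,'lat(+x side)',d@[f[1],-f[0]],'head',np.degrees(h))
E
```

```text
sides [np.float64(150.3), np.float64(97.5), np.float64(148.5), np.float64(97.1)]
crate [ 565.08183431 -165.09737344] yaw x,y -10.039577867536531 -10.108442390824987
fwd 56.95164495950795 lat(+x side) -0.31693449702066623 head 79.93746729136731
```

Crate at (565, −165), heading 79.9°, centred on the fingers. I'll continue.

>>> play_rows:
  moves:
    - [0.0005, 0.004, 0, 0.2, -1]
    - [0.001, 0.01, 0, 0.5, -1]
    - [0.002, 0.018, 0, 1, -1]
    - [0.003, 0.026, 0, 1.4, -1]
    - [0.004, 0.034, 0, 1.8, -1]
    - [0.005, 0.042, 0, 2.2, -1]
    - [0.006, 0.05, 0, 2.6, -1]
    - [0.007, 0.058, 0, 3, -1]
    - [0.008, 0.066, 0, 3.5, -1]
    - [0.009, 0.074, 0, 3.9, -1]
    - [0.0105, 0.082, 0, 4.3, -1]
    - [0.0115, 0.09, 0, 4.7, -1]
    - [0.0125, 0.098, 0, 5.1, -1]
    - [0.014, 0.106, 0, 5.6, -1]
    - [0.015, 0.114, 0, 6, -1]
    - [0.016, 0.12, 0, 6.2, -1]
    - [0.0165, 0.128, 0, 6.2, -1]
    - [0.017, 0.136, 0, 6.2, -1]
    - [0.0175, 0.141, 0, 6.2, -1]
    - [0.0175, 0.143, 0, 6.2, -1]

```text
t: 14.65
tool_pos: [573.0, -77.9, 21.5]
eef_rot: [-3.057, 0.386, -1.617]
contact_force: [-0.6, -4.4, -0.2]
width: 0.997
gripper_force: 1.8
```

```bash
python3 - <<'E'
from h import *
p,R=tool(); y=R[:2,1]; print('heading',np.degrees(np.arctan2(-y[0],y[1])))
a=snap('top','top5')['img']
cv2.imwrite('pics/c5.png',cv2.resize(a[140:320,200:450],None,fx=3,fy=3,interpolation=cv2.INTER_CUBIC))
E
```

```text
t 14.65 pos [573.  -77.9  21.5] F [-0.6 -4.4 -0.2] 
q [-0.28   0.776  0.792  1.893 -1.114  1.083 -2.064]
x [-0.043 -0.925 -0.376] y [-0.994  0.078 -0.078] z [ 0.102  0.371 -0.923] tilt deg 22.6
heading 85.5280237801998
```

View pics/c5.png

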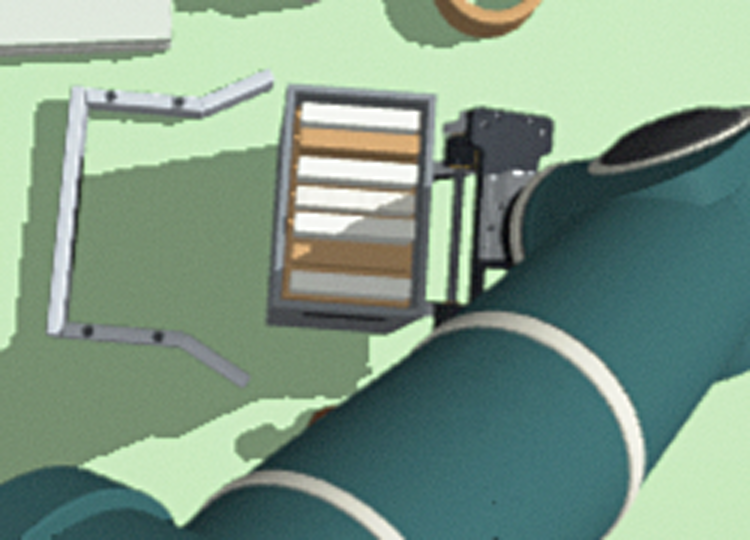

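The crate is entering the dock mouth. Its rim corners are about (289, 87), (435, 95), (420, 311) and (276, 302), and the plate's edge runs from (71, 88) to (48, 330). I'll measure both in the dock frame.

```bash
python3 - <<'E'
from h import *
s=load('top5'); c,yaw=crate(s,[(289,87),(435,95),(420,311),(276,302)],3,(200,140))
im=s['img'][140:320,200:450]
g=cv2.cvtColor(load('top0')['img'],cv2.COLOR_BGR2HSV); m=((g[...,1]<45)&(g[...,2]>95)).astype(np.uint8)
# plate: low-saturation pixels in the plate's column band
v,u=np.nonzero(m[178:246,210:235]); u=u+210.;v=v+178.
L=cv2.fitLine(np.c_[u,v].astype(np.float32),cv2.DIST_HUBER,0,.01,.01).ravel()
A=[ray(s,L[2]+L[0]*t,L[3]+L[1]*t,35)[:2] for t in(-35,35)];d=A[1]-A[0]; d=d*np.sign(d[0]); print('plate mid line',A,'n',len(u),'yaw',np.degrees(np.arctan2(d[1],d[0])))
# rails midpoints: rail rows for columns 235..255
for lo_,hi_ in((165,182),(242,260)):
    v,u=np.nonzero(m[lo_:hi_,232:258]); L=cv2.fitLine(np.c_[u+232.,v+lo_].astype(np.float32),cv2.DIST_HUBER,0,.01,.01).ravel()
    B=[ray(s,L[2]+L[0]*t,L[3]+L[1]*t,30)[:2] for t in(-10,10)];e=B[1]-B[0];e=e*np.sign(e[1]);print('rail',B,'yaw',np.degrees(np.arctan2(-e[0],e[1])),len(u))
for yd in(-4.4,-5): 
    t=np.radians(yd);o=np.array([595.5,183.5]);X=np.array([np.cos(t),np.sin(t)]);Y=np.array([-np.sin(t),np.cos(t)]);print(yd,'crate in dock',(c-o)@X,(c-o)@Y)
E
```

```text
sides [np.float64(144.2), np.float64(97.8), np.float64(145.1), np.float64(94.4)]
crate [578.08612482 -20.38872122] yaw x,y -4.658733226863511 -3.6560151609630074
plate mid line [array([509.99925842, 199.11354749]), array([675.86657294, 184.72254168])] n 468 yaw -4.958687780316851
rail [array([688.35992702, 162.62661055]), array([684.53410233, 114.82431906])] yaw -4.575876081977629 145
rail [array([500.78848629, 162.78497726]), array([495.19551391, 116.28571889])] yaw -6.85863847992804 152
-4.4 crate in dock -1.7204076381983882 -204.62378621785163
-5 crate in dock 0.42246280716615914 -204.63058230320115
```

Crate at x≈0 and y≈−205 mm in the dock frame, square to within a degree. Now straight in for 135 mm.

>>> play_rows:
  moves:
    - [0, 0.004, 0, 0, -1]
    - [0.001, 0.01, 0, -0.2, -1]
    - [0.0015, 0.018, 0, -0.4, -1]
    - [0.002, 0.026, 0, -0.4, -1]
    - [0.003, 0.034, 0, -0.4, -1]
    - [0.0035, 0.042, 0, -0.4, -1]
    - [0.004, 0.05, 0, -0.4, -1]
    - [0.005, 0.058, 0, -0.4, -1]
    - [0.0055, 0.066, 0, -0.4, -1]
    - [0.006, 0.074, 0, -0.4, -1]
    - [0.007, 0.082, 0, -0.4, -1]
    - [0.0075, 0.09, 0, -0.4, -1]
    - [0.008, 0.098, 0, -0.4, -1]
    - [0.009, 0.106, 0, -0.4, -1]
    - [0.0095, 0.114, 0, -0.4, -1]
    - [0.01, 0.121, 0, -0.4, -1]
    - [0.0105, 0.127, 0, -0.4, -1]
    - [0.011, 0.132, 0, -0.4, -1]
    - [0.011, 0.135, 0, -0.4, -1]
    - [0.011, 0.135, 0, -0.4, -1]

```text
t: 16.7
tool_pos: [584.0, 56.9, 21.5]
eef_rot: [-3.057, 0.386, -1.624]
contact_force: [-0.2, -0.9, -1.2]
width: 1.001
gripper_force: 0.4
```

>>> play_rows:
  moves:
    - [0, 0.003, 0, 0, -1]
    - [0.0005, 0.006, 0, 0, -1]
    - [0.0005, 0.009, 0, 0, -1]
    - [0.001, 0.012, 0, 0, -1]
    - [0.001, 0.014, 0, 0, -1]
    - [0.001, 0.015, 0, 0, -1]

```text
t: 17.3
tool_pos: [585.0, 71.6, 21.5]
eef_rot: [-3.057, 0.386, -1.624]
contact_force: [0.2, -3.3, 0.8]
width: 1.001
gripper_force: 1.9
```

>>> play_rows:
  moves:
    - [0, 0.0015, 0, 0, -1]
    - [0, 0.003, 0, 0, -1]
    - [0, 0.003, 0, 0, -1]

```text
t: 17.6
tool_pos: [585.0, 74.6, 21.5]
eef_rot: [-3.057, 0.386, -1.624]
contact_force: [0.3, -2.6, -0.6]
width: 1.001
gripper_force: 1.4
```

>>> play_rows:
  moves:
    - [0, 0.001, 0, 0, -1]
    - [0, 0.002, 0, 0, -1]
    - [0, 0.002, 0, 0, -1]

```text
t: 17.9
tool_pos: [585.0, 76.5, 21.5]
eef_rot: [-3.057, 0.386, -1.624]
contact_force: [0.9, -2.5, -1.0]
width: 1.001
gripper_force: 1.6
```

>>> play_rows:
  moves:
    - [0, 0.001, 0, 0, -1]
    - [0, 0.0015, 0, 0, -1]
    - [0, 0.0015, 0, 0, -1]

```text
t: 18.2
tool_pos: [585.0, 78.0, 21.5]
eef_rot: [-3.057, 0.386, -1.624]
contact_force: [-0.4, -2.7, -0.6]
width: 0.998
gripper_force: 1.6
```

No plate contact yet, as the force is still at sliding level. I'll keep going in small steps.

>>> play_rows:
  moves:
    - [0, 0.001, 0, 0, -1]
    - [0, 0.0015, 0, 0, -1]
    - [0, 0.0015, 0, 0, -1]

```text
t: 18.5
tool_pos: [585.0, 79.3, 21.5]
eef_rot: [-3.057, 0.386, -1.625]
contact_force: [-0.6, -4.2, 0.3]
width: 1.002
gripper_force: 2.1
```

>>> play_rows:
  moves:
    - [0, 0.001, 0, 0, -1]
    - [0, 0.0015, 0, 0, -1]
    - [0, 0.0015, 0, 0, -1]

```text
t: 18.8
tool_pos: [584.9, 79.8, 21.4]
eef_rot: [-3.057, 0.384, -1.626]
contact_force: [-1.6, -10.2, 2.6]
width: 1.001
gripper_force: 4.7
```

The force has risen to 10 N and the tool is lagging, so the crate is against the plate. I'll back off.

>>> play_rows:
  moves:
    - [0, -0.005, 0, 0, -1]
    - [-0.001, -0.015, 0, 0, -1]
    - [-0.003, -0.035, 0, 0, -1]
    - [-0.005, -0.065, 0, 0, -1]
    - [-0.008, -0.1, 0, 0, -1]
    - [-0.011, -0.14, 0, 0, -1]
    - [-0.015, -0.18, 0.02, 0, -1]
    - [-0.015, -0.2, 0.04, 0, -1]
    - [-0.015, -0.21, 0.05, 0, -1]
    - [-0.015, -0.21, 0.05, 0, -1]

```text
t: 19.8
tool_pos: [570.5, -130.2, 72.4]
eef_rot: [-3.055, 0.386, -1.625]
contact_force: [1.2, 0.6, -1.1]
width: 0.999
gripper_force: 0.0
```

```bash
python3 - <<'E'
from h import *
tool()
a=snap('top','top6')['img'];b=snap('scene','scene6')['img']
cv2.imwrite('pics/c6.png',np.hstack([cv2.resize(a[140:290,200:360],None,fx=3,fy=3,interpolation=cv2.INTER_CUBIC),cv2.resize(b[130:280,220:326],None,fx=3,fy=3,interpolation=cv2.INTER_CUBIC)]))
E
```

```text
t 19.8 pos [ 570.5 -130.2   72.4] F [ 1.2  0.6 -1.1] 
q [-0.198  0.708  0.809  1.836 -0.996  1.154 -2.104]
x [-0.05  -0.925 -0.376] y [-0.993  0.086 -0.08 ] z [ 0.106  0.369 -0.923] tilt deg 22.6
```

View pics/c6.png

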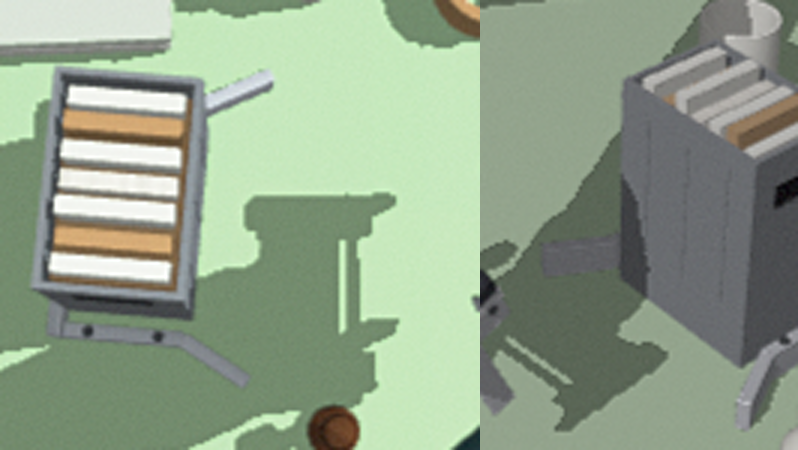

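The crate stands upright between the rails, with rim corners at about (57, 69), (205, 79), (190, 295) and (36, 287). I'll do a final check.

```bash
python3 - <<'E'
from h import *
s=load('top6'); c,yaw=crate(s,[(57,69),(205,79),(190,295),(36,287)],3,(200,140))
t=np.radians(-4.9);o=np.array([596,185.]);X=np.array([np.cos(t),np.sin(t)]);Y=np.array([-np.sin(t),np.cos(t)]);print('crate in dock',(c-o)@X,(c-o)@Y)
g=lambda d:(s['img']*0,)
a=load('top0')['img'].astype(int)
for n,(u0,v0,u1,v1) in dict(bin=(110,155,175,237),mug=(105,278,162,330),booklets=(188,108,262,160),tape=(342,110,386,155),glue=(294,110,318,142),stamp=(300,272,323,296)).items(): print(n,np.abs(a-s['img'])[v0:v1,u0:u1].mean().round(1))
E
```

```text
sides [np.float64(146.5), np.float64(99.1), np.float64(145.0), np.float64(100.7)]
crate [589.68245504 133.51115123] yaw x,y -4.3069435013253 -3.727980153775998
crate in dock -1.8964371656660912 -51.840297529240885
bin 24.1
mug 37.6
booklets 36.0
tape 26.7
glue 30.3
stamp 26.3
```

```bash
python3 -c "
from cell import r
print(r.job_done())"
```

```text
the job is handed in; nothing more can be done
None
```

I handed the job in at about 20 s with the crate upright between the rails against the stop plate, at dock x ≈ −2 mm and y ≈ −52 mm, square to within about 1°, with the gripper clear; the other things looked unmoved, but my image check on them was inconclusive, and no verdict came back.

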